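# Wedge the plating shelf up to its height mark

## Robot

A 6-joint arm with a two-finger parallel gripper is mounted at the origin on a cart in front of the work surface, level with it; the furniture and walls round the work are solid. World frame = base frame: x ahead of the robot, y to its left, z up, the work surface at z = 0. Lengths are in m, angles in rad, forces in N, time in s.
With the tool pointing down it reaches from about 0.35 to 0.775 m from the base axis. Payload 7.3 kg.
Tool frame: the origin (TCP) lies at the very end of the fingers, on their centre line; the grasp point (between the pads) lies 19 mm behind it (robot.hold_point_z is the distance from the TCP to the grasp point, in m); z points along the fingers, y is the direction in which the jaws open and shut (so a half turn about z gives the same grasp; the last joint's range is limited). The gripper opens to 92 mm and grips with 3 to 60 N. Pads are 19 mm wide; open, the fingers measure 130 mm over their backs; the gripper's body (75 mm by 190 mm) begins 47 mm behind the grasp point.
Start: joints at [1.094, 0.342, 1.524, -0, 1.275, -0.146], TCP at [0.171, 0.497, 0.199] pointing down, gripper open.
Joint ranges: [-2.53, 2.53], [-0.77, 2.02], [0.04, 2.7], [-1, 4.14], [0.28, 2.66], [-3.11, 3.11]. Speed limits (rad/s): [2.57, 2.57, 3.14, 3.14, 3.14, 3.14].

## Interface

Orientations are given as [roll, pitch, yaw] about the fixed x, y, z axes, in that order (R = Rz(yaw) Ry(pitch) Rx(roll)).
In Python, from cell import monitor, viewer, robot gives the robot as it stands.
- The arm moves only by the tool move_arm, never from a script. Its argument "deltas" is a list of rows, each an object of numbers: "x", "y", "z": the shift along the tool's x, y, z in m; "wx", "wy", "wz": the turn, a rotation vector about the tool's x, y, z in degrees; "hand": the opening, from 0 (shut) to 1 (fully open). In form: [{"x": .., "y": .., "z": .., "wx": .., "wy": .., "wz": .., "hand": ..}, ...]. A call has 1 to 8 rows; each row is the pose to reach, as a shift and turn from the pose commanded when the call began, along the tool's axes at that moment; what a row does not reach only later rows make up. A row lasts 1/8 s, in which the tool goes at most 62.5 mm and 10.7 degrees, less where a joint would pass 70% of its speed; a pose out of reach is approached as far as the arm can. A call with a gripper value outside its range is refused whole. The fingers move at their own pace and stop on an object; "grip_force" is the grip in N (left out, the last holds). Time passes only in rows, so rows that repeat a pose let the fingers close. It gives the time, the measured TCP pose, the force and the opening at its end, in the units of the state.
- monitor.observe(): the state, without advancing time (a new reading comes with each control period).
- viewer.read_camera(name): name is "scene" or "top" or "wrist"; returns the picture (400x640x3 uint8, red, green, blue); there is no depth.
- viewer.camera_params(name): a dict with "camera_matrix" (3x3 intrinsics, pixels), "k1" (the pictures are not rectified: a ray, as slopes to the right and down, at radius r is drawn at 1 + k1 r^2 times it, then the intrinsics apply), "R" (3x3) and "t" (3): a world point X has camera coordinates R X + t. Camera axes: x right, y down, z forward; pixel columns grow to the right and rows downward; lengths in m; the calibration is good to about 2 mm. A picture is of the moment at which its call begins: read the wrist's pose just before it. camera_params takes no time and is no camera call; for the wrist camera it gives the pose at the moment of the call.
- robot.hand_in(): hands the job in, once; it reports no verdict.
The state is a dict: "time": time; "qpos": joint angles; "qvel": joint speeds; "joint_efforts": joint torques, N m; "tool_pos": TCP position; "tool_rot": TCP orientation; "contact_force": force on the tool from outside, world axes, zero at the start; "torque": the same for the moment, N m; "opening": finger opening in m.
Only numpy, scipy, OpenCV 4.12 (cv2) and the standard library are available. Lean on these libraries where they do the work, as an engineer would, in place of code of your own. Each camera call takes 0.05 s, during which the arm holds its last target. There are 200 camera calls.

## Task

The hinged steel plating shelf sags at its front: take the orange levelling wedge by its grip, set it down thin end first in front of the middle of the shelf's front foot, and slide it straight under, along the table, until the shelf has risen to the red mark, bears on its stops and the wedge sits snug. Feel for the stops and do not force the wedge past snug or lift the shelf with the gripper. Then let go of the wedge and leave the other things where they are.

Things in the scene. Friction and masses are not known exactly. Their poses are not given: they have to be found in the camera images.
- wedge: Orange plastic levelling wedge, 0.16 kg, 170 long, 44 wide. Origin: centre of the underside; x runs along it to the thin end, z up. Thin end (2 high) at x = +85; the top slopes evenly up to 22 high at x = -40 (slope 0.16), then flat to the heel at x = -85. Slippery faces (friction about 0.18): slides with little force, yet stays where it is pushed, even under load.
- wedge_grip (a point): Centre of the wedge's upright grip, a ribbed tab over the heel: 30 long (wedge x), 16 thick (wedge y; pinch it across this), from 22 to 61 above the underside. The point lies 42 above the underside, 65 behind the origin and 150 behind the thin end; axes as the wedge.
- shelf_base: Dark steel base rails of the plating shelf, fixed to the table: two rails 8 high, 26 wide, centred 122 to either side; clear lane 218 wide. Origin: on the table top straight below the middle of the shelf's front foot; x points in under the shelf (the way to slide the wedge), y along the foot to the left, z up. The foot, a round bar 8 thick and 80 long along y, is the shelf's lowest part.
- lane_start (a point): Point on the table in the middle of the lane, 170 in front of the foot (x = -170 of shelf_base, same axes). The shelf's stand sits on its rails on screw feet, set anew each day and not measured: the foot's underside rests 5.5 to 10.5 above the table, and is 9 higher at the mark. So how far in the wedge must go has to be felt. The posts with the stops are up to 62 high.
- plate (a joint): Tilt of the shelf's plate (154 deep, 200 wide, hinge 150 behind the foot), rad: 0 = sagging at rest, 0.060 = at the red mark, level, against its stops. Rising, it loads the wedge with 2 to 5 N: a level push of 2 to 5 N, more if it is pressed down on the table. On the stops the push climbs 3 to 4 N per mm: 7 to 10 N is snug (10 to 17 N of lift), 13 N and more is forcing (limit 24 N of lift).
- soup_stack: Bystander: stack of three soup bowls, red inside, 130 diameter, 128 high; origin under its centre.
- tape: Bystander: roll of beige tape lying flat, 100 diameter, 25 high; origin under its centre.
- kitchen_timer: Bystander: round white timer with a red dial, 68 diameter, 36 high; origin under its centre.
- red_bowl: Bystander: red lacquer bowl, 150 diameter, 60 high; origin under its centre.
Things that resemble listed ones, but are neither listed nor needed, are in the scene too. Of the things that look like the wedge, the larger one is meant.

How it is judged:
On the way:
1. the wedge's thin end is under the foot of the shelf, lying on the table, before the shelf has risen (x of wedge_grip in the frame of shelf_base between -0.147 and -0.05 m and y of wedge_grip in the frame of shelf_base between -0.03 and 0.03 m and height (world z) of wedge below 0.006 m and value of joint plate below 0.04 rad), for 0.1 s.
At the end, for the whole second after the job is handed in: the plate is at the red mark (tilt joint above 0.056 rad, within 0.6 mm at the foot), held there by the wedge with 7 to 24 N, the wedge flat on the table, within 18 mm of the middle of the foot, square to it within 0.15 rad, and at rest (value of joint plate above 0.056 rad and contact force between wedge and plate between 7 and 24 N and y of wedge in the frame of shelf_base between -0.018 and 0.018 m and angle between the x axis of wedge and the x axis of shelf_base, either way round below 0.15 rad and angle between wedge's own z axis and vertical below 0.05 rad and linear speed of wedge below 0.01 m/s); the robot touches nothing.
It fails at once if the wedge is forced: it loads the shelf with more than 24 N (contact force between wedge and plate above 24 N).
It fails at once if the gripper pushes or lifts the shelf's plate (over 4 N) (contact force between the fingers and plate above 4 N).
It fails at once if a bystander is moved more than 30 mm (distance of any of soup_stack, tape, kitchen_timer, red_bowl from where it was at the start of the episode above 0.03 m).
It also fails if it takes over 72 s, if anything falls off the work surface, if the arm or the gripper's body presses on something with over 40 N, if the wrist force passes 120 N, or if a joint passes its speed limit or range.

## Working session

There is one attempt and no reset: what is moved stays moved. The work goes in short steps, Python scripts to look and compute and a tool call to move; the robot and the scene stay as the last step left them, time stands still between calls to the robot, and variables do not carry over. Pictures are saved under pics/ and viewed, about 8 in all and at most 12, crops included, and the job is handed in when it is done.

Besides the shell and the picture viewer there is one more tool, called as a command line: name --argument value ..., lists and objects as JSON in quotes. move_arm: Moves the arm, as the interface text tells. Its arguments: {"type":"object","properties":{"deltas":{"type":"array","items":{"type":"object","properties":{"x":{"type":"number"},"y":{"type":"number"},"z":{"type":"number"},"wx":{"type":"number"},"wy":{"type":"number"},"wz":{"type":"number"},"hand":{"type":"number"}}}},"grip_force":{"type":"number"}},"required":["deltas"]}

```bash
ls; mkdir -p pics; cat > h.py <<'E'
import numpy as np, cv2
from cell import monitor, viewer, robot
from scipy.spatial.transform import Rotation as Rn
def grab(name, fn=None):
    p=viewer.camera_params(name); im=viewer.read_camera(name)
    if fn: cv2.imwrite('pics/'+fn, im[:,:,::-1])
    return im,p
def ray(p,uv):
    K=np.array(p["camera_matrix"]);R=np.array(p["R"]);t=np.array(p["t"]);k=p["k1"]
    d=np.linalg.solve(K,[uv[0],uv[1],1.])[:2]; s=d.copy()
    for _ in range(30): s=d/(1+k*(s@s))
    return -R.T@t, R.T@np.array([s[0],s[1],1.])
def onz(p,uv,z):
    o,d=ray(p,uv); return o+d*(z-o[2])/d[2]
def proj(p,X):
    K=np.array(p["camera_matrix"]);c=np.array(p["R"])@X+np.array(p["t"]);s=c[:2]/c[2]
    s=s*(1+p["k1"]*(s@s)); return (K@np.array([s[0],s[1],1]))[:2]
E
python3 - <<'E'
from h import *
a,pa=grab("top","top0.png");b,pb=grab("scene","scene0.png")
for p in (pa,pb): print((-np.array(p["R"]).T@np.array(p["t"])).round(3),np.array(p["R"]).round(2).tolist(),np.array(p["camera_matrix"])[0,0])
print(monitor.observe())
E
```

```text
pics
[ 0.361 -0.076  1.483] [[0.0, -1.0, -0.0], [-0.99, -0.0, -0.16], [0.16, 0.0, -0.99]] 503.1754181585276
[-0.431 -0.667  0.738] [[0.51, -0.86, -0.01], [-0.43, -0.25, -0.87], [0.74, 0.45, -0.5]] 490.03628123227224
{'time': 0.1, 'qpos': array([ 1.09397602e+00,  3.42676504e-01,  1.52493470e+00, -2.69115150e-05,
        1.27538155e+00, -1.45989328e-01]), 'qvel': array([ 0.00017947,  0.00025877, -0.00360413, -0.00027611, -0.00190145,
        0.00047747]), 'joint_efforts': array([ 1.06136962e-03, -4.32003629e+01, -2.44694334e+01,  7.18635810e-02,
        5.25584165e-02, -4.30656598e-05]), 'tool_pos': array([0.17033039, 0.49617479, 0.19859769]), 'tool_rot': array([-3.14020370e+00, -1.78213758e-04,  2.81076940e+00]), 'contact_force': array([ 0.62642165, -0.17929421,  0.36137654]), 'torque': array([-0.01951722, -0.00127957, -0.03163517]), 'opening': 0.09175949443728747}
```

View pics/top0.png

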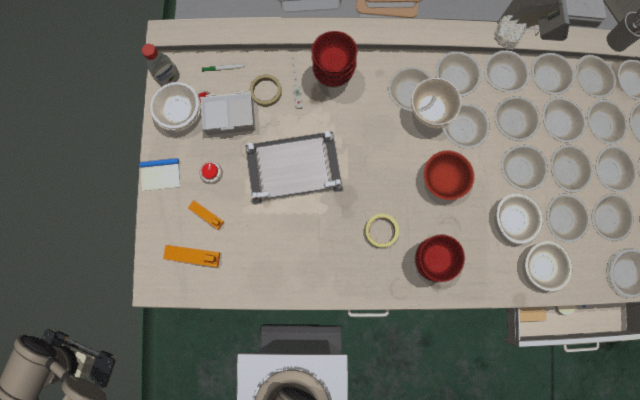

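View pics/scene0.png

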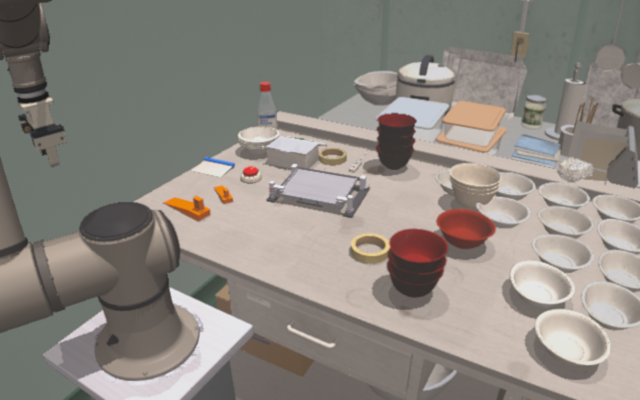

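```bash
python3 - <<'E'
from h import *
a=cv2.imread('pics/top0.png');b=cv2.imread('pics/scene0.png')
c=cv2.resize(a[120:280,150:350],(800,640)[:2],interpolation=cv2.INTER_CUBIC)[:, :]
c=cv2.resize(a[125:275,150:350],(800,600),interpolation=cv2.INTER_CUBIC); cv2.imwrite('pics/c1.png',c)
d=cv2.resize(b[155:225,260:375],(800,487),interpolation=cv2.INTER_CUBIC); cv2.imwrite('pics/c2.png',d)
p=viewer.camera_params("top")
h=cv2.cvtColor(a,cv2.COLOR_BGR2HSV); m=cv2.inRange(h,(8,180,120),(20,255,255))
n,l,s,ce=cv2.connectedComponentsWithStats(m)
for i in range(1,n):
    if s[i,4]>80 and s[i,1]>150:
        ys,xs=np.where(l==i); r=cv2.minAreaRect(np.c_[xs,ys].astype(np.float32))
        print(s[i],[onz(p,q,0.011).round(3).tolist() for q in cv2.boxPoints(r)])
for q in [(248,139),(333,132),(340,190),(252,200)]: print(q,onz(p,q,.01).round(3))
E
```

```text
[189 201  34  28 319] [[0.577, 0.315, 0.011], [0.599, 0.3, 0.011], [0.535, 0.208, 0.011], [0.514, 0.223, 0.011]]
[164 246  55  21 738] [[0.425, 0.384, 0.011], [0.466, 0.379, 0.011], [0.443, 0.217, 0.011], [0.402, 0.222, 0.011]]
(248, 139) [0.789 0.14  0.01 ]
(333, 132) [ 0.811 -0.118  0.01 ]
(340, 190) [ 0.631 -0.139  0.01 ]
(252, 200) [0.6   0.123 0.01 ]
```

View pics/c1.png

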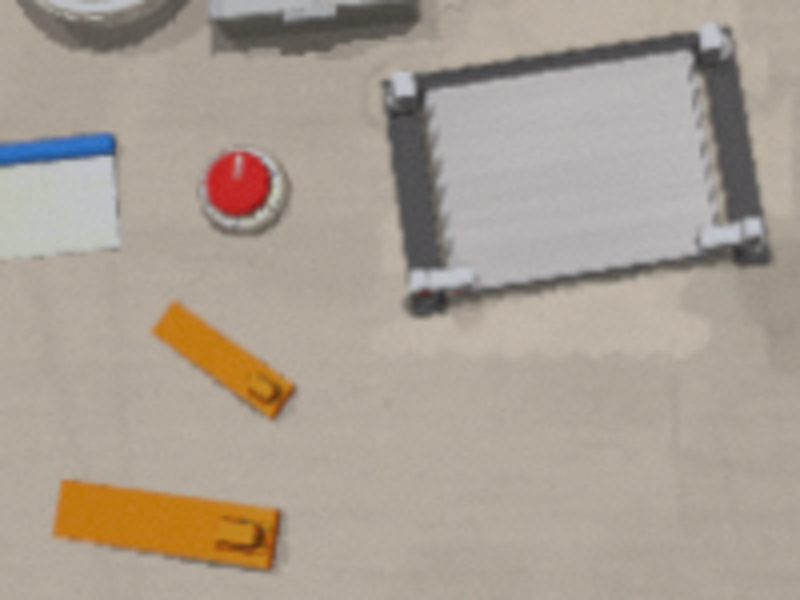

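View pics/c2.png

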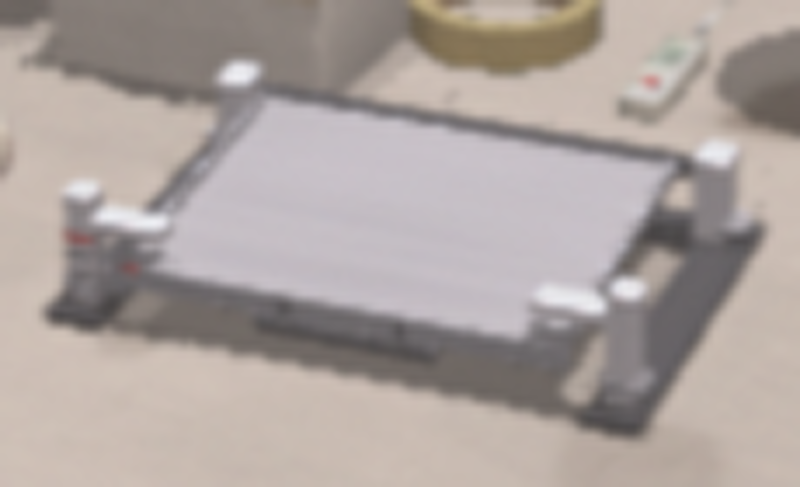

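move_arm --deltas '[{"x": -0.04,"y": -0.02,"wz": 10},{"x": -0.09,"y": -0.045,"wz": 20},{"x": -0.14,"y": -0.07,"wz": 30},{"x": -0.19,"y": -0.095,"wz": 40},{"x": -0.24,"y": -0.12,"wz": 50},{"x": -0.28,"y": -0.14,"wz": 60},{"x": -0.31,"y": -0.155,"wz": 70},{"x": -0.325,"y": -0.164,"wz": 79}]'

```text
schema error: expected keys x, y, z, wx, wy, wz, hand
```

move_arm --deltas '[{},{},{}]'

```text
schema error: expected keys x, y, z, wx, wy, wz, hand
```

```bash
python3 - <<'E'
from h import *
a,p=grab("wrist","w1.png")
print((-np.array(p["R"]).T@np.array(p["t"])).round(3),np.array(p["R"]).round(2).tolist())
o=monitor.observe();print(o["tool_pos"],o["tool_rot"],o["contact_force"])
for X in [(.425,.236,.042),(.4455,.3815,0),(.4225,.2195,0)]: print(proj(p,np.array(X)))
E
```

```text
[0.107 0.519 0.384] [[0.32, 0.95, -0.0], [0.92, -0.31, 0.25], [0.24, -0.08, -0.97]]
[0.1703272  0.49627027 0.19871089] [-3.14046190e+00 -1.91422485e-04  2.81080904e+00] [-0.11058444 -0.60090068  0.491718  ]
[202.91148535 414.47963552]
[309.33264293 376.73903674]
[201.85752796 391.57309473]
```

View pics/w1.png

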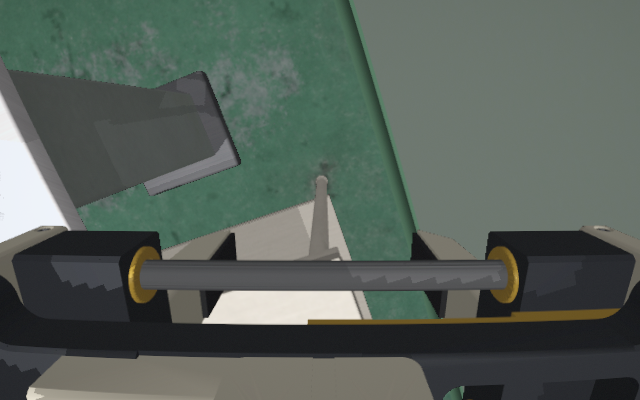

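move_arm --deltas '[{"x": -0.04,"y": -0.02,"z": 0,"wx": 0,"wy": 0,"wz": 10,"hand": 1},{"x": -0.09,"y": -0.045,"z": 0,"wx": 0,"wy": 0,"wz": 20,"hand": 1},{"x": -0.14,"y": -0.07,"z": 0,"wx": 0,"wy": 0,"wz": 30,"hand": 1},{"x": -0.19,"y": -0.095,"z": 0,"wx": 0,"wy": 0,"wz": 40,"hand": 1},{"x": -0.24,"y": -0.12,"z": 0,"wx": 0,"wy": 0,"wz": 50,"hand": 1},{"x": -0.28,"y": -0.14,"z": 0,"wx": 0,"wy": 0,"wz": 60,"hand": 1},{"x": -0.31,"y": -0.155,"z": 0,"wx": 0,"wy": 0,"wz": 70,"hand": 1},{"x": -0.325,"y": -0.164,"z": 0,"wx": 0,"wy": 0,"wz": 79,"hand": 1}]'

```text
time: 1.15
tool_pos: [0.4257, 0.2344, 0.1989]
tool_rot: [-3.141, 0.0, 1.425]
contact_force: [0.2, 0.7, 0.6]
opening: 0.0917
```

move_arm --deltas '[{"x": 0,"y": 0,"z": 0,"wx": 0,"wy": 0,"wz": 0,"hand": 1},{"x": 0,"y": 0,"z": 0,"wx": 0,"wy": 0,"wz": 0,"hand": 1},{"x": 0,"y": 0,"z": 0,"wx": 0,"wy": 0,"wz": 0,"hand": 1}]'

```text
time: 1.52
tool_pos: [0.424, 0.2366, 0.1993]
tool_rot: [-3.141, -0.0, 1.435]
contact_force: [0.1, -0.3, 0.0]
opening: 0.0917
```

```bash
python3 - <<'E'
from h import *
a,p=grab("wrist","w2.png")
o=monitor.observe();print(o["tool_pos"],o["tool_rot"],o["contact_force"],o["time"])
for X in [(.425,.236,.042),(.4455,.3815,0),(.4225,.2195,0)]: print(proj(p,np.array(X)))
E
```

```text
[0.42406052 0.23655453 0.19927161] [-3.14152064e+00 -1.60659967e-04  1.43456166e+00] [-0.62862018  0.29251225 -0.34987527] 1.575
[323.51539316 181.43695356]
[324.24496461  42.28674242]
[323.29695689 188.0945143 ]
```

View pics/w2.png

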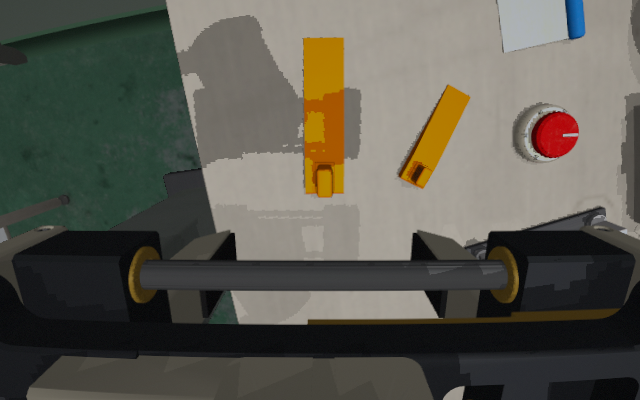

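```bash
python3 - <<'E'
from h import *
a=cv2.imread('pics/w2.png');p=viewer.camera_params("wrist")
h=cv2.cvtColor(a,cv2.COLOR_BGR2HSV); m=cv2.inRange(h,(5,150,60),(25,255,255))
n,l,s,c=cv2.connectedComponentsWithStats(m)
i=max(range(1,n),key=lambda i:(s[i,4] if s[i,1]<200 else 0)); print(s[i])
for r in (40,60,80,100,120,150,160,190): 
    x=np.where((l==i)[r])[0]; print(r,x.min(),x.max(),len(x))
T=np.array([onz(p,(u,37.5),.002) for u in (303.5,344)]); H=np.array([onz(p,(u,194),.0) for u in (303.5,344)])
print(T.round(4),H.round(4))
print('F',onz(p,(323.8,37.5),.002).round(4), 'tabtop',onz(p,(324,163),.061).round(4),onz(p,(325,196.5),.061).round(4))
E
```

```text
[ 303   38   41  159 6207]
40 303 343 41
60 304 343 40
80 304 343 40
100 304 343 40
120 304 343 40
150 305 343 39
160 305 343 39
190 306 343 38
[[0.4239 0.389  0.002 ]
 [0.4675 0.3831 0.002 ]] [[0.3978 0.2154 0.    ]
 [0.4465 0.2088 0.    ]]
F [0.4458 0.386  0.002 ] tabtop [0.4286 0.2583 0.061 ] [0.425 0.224 0.061]
```

move_arm --deltas '[{"x": 0.003,"y": 0.001,"z": 0.04,"wx": 0,"wy": 0,"wz": 0,"hand": 1},{"x": 0.003,"y": 0.001,"z": 0.08,"wx": 0,"wy": 0,"wz": 0,"hand": 1},{"x": 0.003,"y": 0.001,"z": 0.12,"wx": 0,"wy": 0,"wz": 0,"hand": 1},{"x": 0.003,"y": 0.001,"z": 0.15,"wx": 0,"wy": 0,"wz": 0,"hand": 1},{"x": 0.003,"y": 0.001,"z": 0.165,"wx": 0,"wy": 0,"wz": 0,"hand": 1},{"x": 0.003,"y": 0.001,"z": 0.173,"wx": 0,"wy": 0,"wz": 0,"hand": 1},{"x": 0.003,"y": 0.001,"z": 0.173,"wx": 0,"wy": 0,"wz": 0,"hand": 1},{"x": 0.003,"y": 0.001,"z": 0.173,"wx": 0,"wy": 0,"wz": 0,"hand": 1}]'

```text
time: 2.58
tool_pos: [0.4265, 0.2391, 0.027]
tool_rot: [3.14, -0.001, 1.432]
contact_force: [0.3, -0.0, -0.0]
opening: 0.0915
```

move_arm --deltas '[{"x": 0,"y": 0,"z": 0,"wx": 0,"wy": 0,"wz": 0,"hand": 0.4},{"x": 0,"y": 0,"z": 0,"wx": 0,"wy": 0,"wz": 0,"hand": 0.2},{"x": 0,"y": 0,"z": 0,"wx": 0,"wy": 0,"wz": 0,"hand": 0.1},{"x": 0,"y": 0,"z": 0,"wx": 0,"wy": 0,"wz": 0,"hand": 0},{"x": 0,"y": 0,"z": 0,"wx": 0,"wy": 0,"wz": 0,"hand": 0},{"x": 0,"y": 0,"z": 0,"wx": 0,"wy": 0,"wz": 0,"hand": 0},{"x": 0,"y": 0,"z": 0,"wx": 0,"wy": 0,"wz": 0,"hand": 0}]' --grip_force 25

```text
time: 3.45
tool_pos: [0.426, 0.2387, 0.0262]
tool_rot: [-3.142, -0.0, 1.432]
contact_force: [-0.4, 0.2, -0.0]
opening: 0.0267
```

move_arm --deltas '[{"x": 0,"y": 0,"z": 0,"wx": 0,"wy": 0,"wz": 0,"hand": 0},{"x": 0,"y": 0,"z": 0,"wx": 0,"wy": 0,"wz": 0,"hand": 0},{"x": 0,"y": 0,"z": 0,"wx": 0,"wy": 0,"wz": 0,"hand": 0},{"x": 0,"y": 0,"z": 0,"wx": 0,"wy": 0,"wz": 0,"hand": 0}]'

```text
time: 3.95
tool_pos: [0.4259, 0.2387, 0.0262]
tool_rot: [-3.141, 0.0, 1.432]
contact_force: [-0.0, 0.6, -0.1]
opening: 0.0155
```

move_arm --deltas '[{"x": 0,"y": 0,"z": -0.03,"wx": 0,"wy": 0,"wz": 0,"hand": 0},{"x": 0,"y": 0,"z": -0.06,"wx": 0,"wy": 0,"wz": 0,"hand": 0},{"x": 0,"y": 0,"z": -0.08,"wx": 0,"wy": 0,"wz": 0,"hand": 0},{"x": -0.02,"y": 0.003,"z": -0.08,"wx": 0,"wy": 0,"wz": 5,"hand": 0},{"x": -0.05,"y": 0.008,"z": -0.08,"wx": 0,"wy": 0,"wz": 14,"hand": 0},{"x": -0.09,"y": 0.014,"z": -0.08,"wx": 0,"wy": 0,"wz": 24,"hand": 0},{"x": -0.13,"y": 0.02,"z": -0.08,"wx": 0,"wy": 0,"wz": 34,"hand": 0},{"x": -0.17,"y": 0.026,"z": -0.08,"wx": 0,"wy": 0,"wz": 44,"hand": 0}]'

```text
time: 4.95
tool_pos: [0.428, 0.0656, 0.1062]
tool_rot: [-3.142, -0.0, 0.659]
contact_force: [1.3, 0.2, -1.5]
opening: 0.0155
```

move_arm --deltas '[{"x": -0.044,"y": -0.022,"z": 0,"wx": 0,"wy": 0,"wz": 9,"hand": 0},{"x": -0.06,"y": -0.04,"z": 0,"wx": 0,"wy": 0,"wz": 18,"hand": 0},{"x": -0.07,"y": -0.055,"z": 0,"wx": 0,"wy": 0,"wz": 26,"hand": 0},{"x": -0.077,"y": -0.057,"z": 0,"wx": 0,"wy": 0,"wz": 32,"hand": 0},{"x": -0.077,"y": -0.057,"z": 0,"wx": 0,"wy": 0,"wz": 32,"hand": 0},{"x": -0.077,"y": -0.057,"z": 0,"wx": 0,"wy": 0,"wz": 32,"hand": 0}]'

```text
time: 5.7
tool_pos: [0.3329, 0.0642, 0.1063]
tool_rot: [-3.142, -0.001, 0.107]
contact_force: [0.2, 1.1, -2.4]
opening: 0.0152
```

```bash
python3 - <<'E'
from h import *
o=monitor.observe();print(o["tool_pos"],o["tool_rot"],o["contact_force"],o["time"],o["opening"])
a,p=grab("wrist","w3.png"); b,pb=grab("scene","scene1.png")
cv2.imwrite('pics/c3.png',cv2.resize(b[150:230,255:375],(800,533),interpolation=cv2.INTER_CUBIC)[:,:,::-1])
for q in [(296.7,201),(321.8,206)]: print(onz(pb,q,.012).round(4))
E
```

```text
[0.3329338  0.06420173 0.10628701] [-3.14155532e+00 -5.25723379e-04  1.07422665e-01] [ 0.17300589  1.10282547 -2.38650132] 5.7 0.015196502768304792
[0.6159 0.0278 0.012 ]
[ 0.6276 -0.0513  0.012 ]
```

View pics/w3.png

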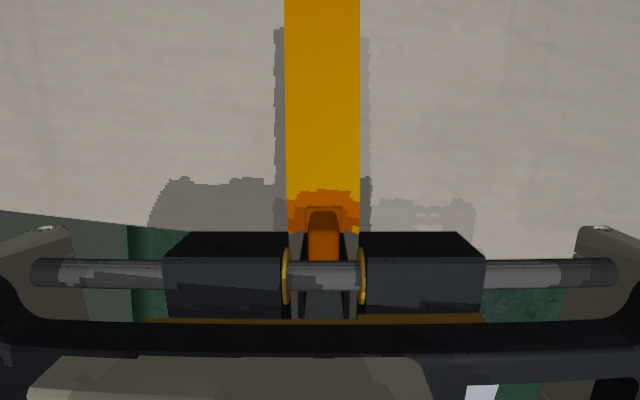

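move_arm --deltas '[{"x": 0.02,"y": 0.03,"z": 0,"wx": 0,"wy": 0,"wz": 0,"hand": 0},{"x": 0.05,"y": 0.06,"z": 0,"wx": 0,"wy": 0,"wz": 0,"hand": 0},{"x": 0.075,"y": 0.09,"z": 0,"wx": 0,"wy": 0,"wz": 0,"hand": 0},{"x": 0.087,"y": 0.105,"z": 0,"wx": 0,"wy": 0,"wz": 0,"hand": 0},{"x": 0.087,"y": 0.105,"z": 0,"wx": 0,"wy": 0,"wz": 0,"hand": 0},{"x": 0.087,"y": 0.105,"z": 0,"wx": 0,"wy": 0,"wz": 0,"hand": 0}]'

```text
time: 6.55
tool_pos: [0.4288, -0.0301, 0.1059]
tool_rot: [-3.141, 0.002, 0.106]
contact_force: [-0.5, -0.0, -1.0]
opening: 0.0156
```

```bash
python3 - <<'E'
from h import *
a=cv2.imread('pics/top0.png');p=viewer.camera_params("top")
g=cv2.cvtColor(a,cv2.COLOR_BGR2GRAY)
# rails: dark px
for name,cols in (("L",(240,266)),("R",(325,347))):
    P=[]
    for r in range(150,182 if name=="R" else 190):
        x=np.where(g[r,cols[0]:cols[1]]<95)[0]+cols[0]
        if len(x)>3: P.append((r,x.min(),x.max()))
    P=np.array(P)
    for k,lab in ((1,"lo"),(2,"hi")):
        W=np.array([onz(p,(q[k]+(0.5 if k==2 else -0.5),q[0]),.008)[:2] for q in P])
        f=np.polyfit(W[:,0],W[:,1],1); print(name,lab,"slope",f[0].round(3),"y@.62",np.polyval(f,.62).round(4),len(P))
E
python3 - <<'E'
from h import *
a,p=grab("scene"); o=monitor.observe();print(o["tool_pos"],o["tool_rot"],o["time"])
cv2.imwrite('pics/c4.png',cv2.resize(a[165:225,230:350],(800,400),interpolation=cv2.INTER_CUBIC)[:,:,::-1])
cv2.imwrite('pics/scene2.png',a[:,:,::-1])
E
```

```text
L lo slope 0.153 y@.62 0.1241 40
L hi slope 0.137 y@.62 0.0998 40
R lo slope 0.164 y@.62 -0.1228 29
R hi slope 0.149 y@.62 -0.1438 29
[ 0.42889955 -0.03007805  0.1060428 ] [-3.14087970e+00  1.16315743e-03  1.06494934e-01] 6.6
```

View pics/c4.png

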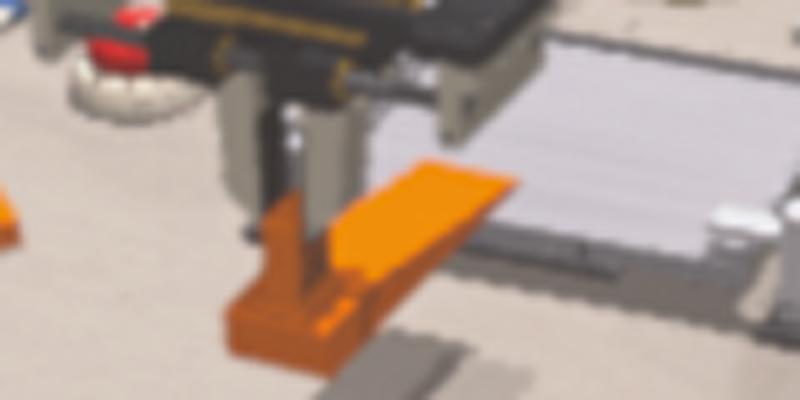

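move_arm --deltas '[{"x": 0.01,"y": 0.003,"z": 0.0,"wx": 0,"wy": 0,"wz": -1,"hand": 0},{"x": 0.03,"y": 0.009,"z": 0.02,"wx": 0,"wy": 0,"wz": -2.4,"hand": 0},{"x": 0.03,"y": 0.009,"z": 0.045,"wx": 0,"wy": 0,"wz": -2.4,"hand": 0},{"x": 0.03,"y": 0.009,"z": 0.065,"wx": 0,"wy": 0,"wz": -2.4,"hand": 0},{"x": 0.03,"y": 0.009,"z": 0.075,"wx": 0,"wy": 0,"wz": -2.4,"hand": 0},{"x": 0.03,"y": 0.009,"z": 0.0775,"wx": 0,"wy": 0,"wz": -2.4,"hand": 0},{"x": 0.03,"y": 0.009,"z": 0.079,"wx": 0,"wy": 0,"wz": -2.4,"hand": 0},{"x": 0.03,"y": 0.009,"z": 0.079,"wx": 0,"wy": 0,"wz": -2.4,"hand": 0}]'

```text
time: 7.6
tool_pos: [0.4613, -0.0369, 0.0277]
tool_rot: [3.141, -0.001, 0.148]
contact_force: [-0.7, -0.4, -1.1]
opening: 0.0158
```

```bash
python3 - <<'E'
from h import *
a,p=grab("wrist","w5.png"); b,pb=grab("top","top5.png"); c,pc=grab("scene","s5.png")
o=monitor.observe();print(o["tool_pos"],o["tool_rot"],o["time"],o["contact_force"])
A=cv2.resize(b[140:260,230:360],(400,369),interpolation=cv2.INTER_CUBIC);B=cv2.resize(c[165:225,230:330],(400,369*400//615),interpolation=cv2.INTER_CUBIC)
o=np.zeros((369,800,3),np.uint8);o[:,:400]=A;o[:B.shape[0],400:]=B;cv2.imwrite('pics/c5.png',o[:,:,::-1])
h=cv2.cvtColor(b,cv2.COLOR_RGB2HSV); m=cv2.inRange(h,(5,150,60),(25,255,255))
n,l,s,_=cv2.connectedComponentsWithStats(m);print(s[1:][s[1:,4]>50])
E
```

```text
[ 0.46112613 -0.03687999  0.02762286] [ 3.14136584e+00 -8.62968406e-04  1.47422748e-01] 7.75 [-0.45875954 -0.58370305 -1.72423454]
[[292 198  16  20 249]
 [189 201  34  28 350]]
```

View pics/c5.png

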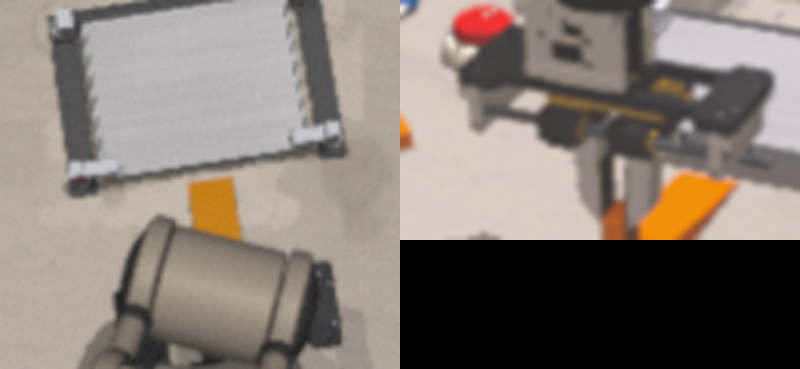

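move_arm --deltas '[{"x": 0,"y": 0,"z": 0.0007,"wx": 0,"wy": 0,"wz": 0,"hand": 0},{"x": 0,"y": 0,"z": 0.0013,"wx": 0,"wy": 0,"wz": 0,"hand": 0},{"x": 0,"y": 0,"z": 0.0013,"wx": 0,"wy": 0,"wz": 0,"hand": 0}]'

```text
time: 8.12
tool_pos: [0.4609, -0.0368, 0.0261]
tool_rot: [-3.142, -0.0, 0.147]
contact_force: [-0.8, 1.2, 2.0]
opening: 0.0153
```

```bash
cat > f.py <<'E'
from h import *
o=[monitor.observe()]
o=o[0];y=o["tool_rot"][2];F=o["contact_force"]
print(o["time"],o["tool_pos"].round(4),y.round(3),F.round(2),"push",(-F[0]*np.cos(y)-F[1]*np.sin(y)).round(2))
d=(np.array([.6225,-.0115])-o["tool_pos"][:2]);u=np.array([np.cos(.148),np.sin(.148)])
print("grip x",(-d@u).round(4),"y",(-(d[1]*u[0]-d[0]*u[1])).round(4))
E
python3 f.py
```

```text
8.125 [ 0.4609 -0.0368  0.0261] 0.147 [-0.84  1.19  1.96] push 0.66
grip x -0.1635 y -0.0012
```

move_arm --deltas '[{"x": 0.003,"y": 0,"z": -0.0003,"wx": 0,"wy": 0,"wz": 0,"hand": 0},{"x": 0.007,"y": 0,"z": -0.0003,"wx": 0,"wy": 0,"wz": 0,"hand": 0},{"x": 0.012,"y": 0,"z": -0.0003,"wx": 0,"wy": 0,"wz": 0,"hand": 0},{"x": 0.017,"y": 0,"z": -0.0003,"wx": 0,"wy": 0,"wz": 0,"hand": 0},{"x": 0.022,"y": 0,"z": -0.0003,"wx": 0,"wy": 0,"wz": 0,"hand": 0},{"x": 0.027,"y": 0,"z": -0.0003,"wx": 0,"wy": 0,"wz": 0,"hand": 0},{"x": 0.03,"y": 0,"z": -0.0003,"wx": 0,"wy": 0,"wz": 0,"hand": 0},{"x": 0.03,"y": 0,"z": -0.0003,"wx": 0,"wy": 0,"wz": 0,"hand": 0}]'

```text
time: 9.12
tool_pos: [0.4908, -0.0324, 0.0262]
tool_rot: [-3.142, -0.0, 0.147]
contact_force: [0.0, -0.3, -0.3]
opening: 0.0158
```

```bash
python3 f.py
```

```text
9.125 [ 0.4908 -0.0324  0.0262] 0.147 [ 0.02 -0.26 -0.28] push 0.01
grip x -0.1333 y -0.0013
```

move_arm --deltas '[{"x": 0.002,"y": 0,"z": 0,"wx": 0,"wy": 0,"wz": 0,"hand": 0},{"x": 0.005,"y": 0,"z": 0,"wx": 0,"wy": 0,"wz": 0,"hand": 0},{"x": 0.008,"y": 0,"z": 0,"wx": 0,"wy": 0,"wz": 0,"hand": 0},{"x": 0.011,"y": 0,"z": 0,"wx": 0,"wy": 0,"wz": 0,"hand": 0},{"x": 0.014,"y": 0,"z": 0,"wx": 0,"wy": 0,"wz": 0,"hand": 0},{"x": 0.017,"y": 0,"z": 0,"wx": 0,"wy": 0,"wz": 0,"hand": 0},{"x": 0.02,"y": 0,"z": 0,"wx": 0,"wy": 0,"wz": 0,"hand": 0},{"x": 0.02,"y": 0,"z": 0,"wx": 0,"wy": 0,"wz": 0,"hand": 0}]'

```text
time: 10.12
tool_pos: [0.5106, -0.0295, 0.0262]
tool_rot: [-3.142, -0.0, 0.148]
contact_force: [-0.4, 0.7, -1.0]
opening: 0.0158
```

```bash
python3 f.py
```

```text
10.125 [ 0.5106 -0.0295  0.0262] 0.148 [-0.35  0.72 -0.96] push 0.24
grip x -0.1133 y -0.0013
```

move_arm --deltas '[{"x": 0.002,"y": 0,"z": 0,"wx": 0,"wy": 0,"wz": 0,"hand": 0},{"x": 0.005,"y": 0,"z": 0,"wx": 0,"wy": 0,"wz": 0,"hand": 0},{"x": 0.008,"y": 0,"z": 0,"wx": 0,"wy": 0,"wz": 0,"hand": 0},{"x": 0.011,"y": 0,"z": 0,"wx": 0,"wy": 0,"wz": 0,"hand": 0},{"x": 0.014,"y": 0,"z": 0,"wx": 0,"wy": 0,"wz": 0,"hand": 0},{"x": 0.017,"y": 0,"z": 0,"wx": 0,"wy": 0,"wz": 0,"hand": 0},{"x": 0.02,"y": 0,"z": 0,"wx": 0,"wy": 0,"wz": 0,"hand": 0}]'

```text
time: 11.0
tool_pos: [0.5283, -0.0265, 0.0261]
tool_rot: [-3.141, 0.004, 0.148]
contact_force: [-6.8, -0.6, 3.7]
opening: 0.0155
```

```bash
python3 f.py
```

```text
11.0 [ 0.5283 -0.0265  0.0261] 0.148 [-6.81 -0.57  3.75] push 6.82
grip x -0.0954 y -0.0009
```

move_arm --deltas '[{"x": 0.0,"y": 0,"z": -0.0003,"wx": 0,"wy": 0,"wz": 0,"hand": 0},{"x": 0.0,"y": 0,"z": -0.0006,"wx": 0,"wy": 0,"wz": 0,"hand": 0},{"x": 0.0,"y": 0,"z": -0.0006,"wx": 0,"wy": 0,"wz": 0,"hand": 0}]'

```text
time: 11.38
tool_pos: [0.5295, -0.0265, 0.0265]
tool_rot: [-3.141, 0.001, 0.147]
contact_force: [-3.8, -0.2, -1.9]
opening: 0.0155
```

```bash
python3 f.py
```

```text
11.375 [ 0.5295 -0.0265  0.0265] 0.147 [-3.78 -0.17 -1.88] push 3.77
grip x -0.0942 y -0.0011
```

move_arm --deltas '[{"x": 0.002,"y": 0,"z": 0.0002,"wx": 0,"wy": 0,"wz": 0,"hand": 0},{"x": 0.004,"y": 0,"z": 0.0002,"wx": 0,"wy": 0,"wz": 0,"hand": 0},{"x": 0.006,"y": 0,"z": 0.0002,"wx": 0,"wy": 0,"wz": 0,"hand": 0},{"x": 0.008,"y": 0,"z": 0.0002,"wx": 0,"wy": 0,"wz": 0,"hand": 0},{"x": 0.01,"y": 0,"z": 0.0002,"wx": 0,"wy": 0,"wz": 0,"hand": 0},{"x": 0.012,"y": 0,"z": 0.0002,"wx": 0,"wy": 0,"wz": 0,"hand": 0}]'

```text
time: 12.12
tool_pos: [0.5421, -0.0248, 0.0266]
tool_rot: [-3.142, -0.0, 0.147]
contact_force: [-3.4, -0.0, -2.4]
opening: 0.0155
```

```bash
python3 f.py
```

```text
12.125 [ 0.5421 -0.0248  0.0266] 0.147 [-3.38 -0.   -2.39] push 3.34
grip x -0.0815 y -0.0013
```

move_arm --deltas '[{"x": 0.0015,"y": 0,"z": 0.0002,"wx": 0,"wy": 0,"wz": 0,"hand": 0},{"x": 0.003,"y": 0,"z": 0.0002,"wx": 0,"wy": 0,"wz": 0,"hand": 0},{"x": 0.0045,"y": 0,"z": 0.0002,"wx": 0,"wy": 0,"wz": 0,"hand": 0},{"x": 0.006,"y": 0,"z": 0.0002,"wx": 0,"wy": 0,"wz": 0,"hand": 0},{"x": 0.0075,"y": 0,"z": 0.0002,"wx": 0,"wy": 0,"wz": 0,"hand": 0},{"x": 0.009,"y": 0,"z": 0.0002,"wx": 0,"wy": 0,"wz": 0,"hand": 0}]'

```text
time: 12.88
tool_pos: [0.551, -0.0235, 0.0264]
tool_rot: [-3.142, -0.0, 0.147]
contact_force: [-4.0, -0.6, -2.5]
opening: 0.0154
```

```bash
python3 f.py
```

```text
12.875 [ 0.551  -0.0235  0.0264] 0.147 [-4.01 -0.61 -2.52] push 4.06
grip x -0.0725 y -0.0013
```

move_arm --deltas '[{"x": 0.0015,"y": 0,"z": 0.0001,"wx": 0,"wy": 0,"wz": 0,"hand": 0},{"x": 0.003,"y": 0,"z": 0.0001,"wx": 0,"wy": 0,"wz": 0,"hand": 0},{"x": 0.0045,"y": 0,"z": 0.0001,"wx": 0,"wy": 0,"wz": 0,"hand": 0},{"x": 0.006,"y": 0,"z": 0.0001,"wx": 0,"wy": 0,"wz": 0,"hand": 0},{"x": 0.0075,"y": 0,"z": 0.0001,"wx": 0,"wy": 0,"wz": 0,"hand": 0},{"x": 0.009,"y": 0,"z": 0.0001,"wx": 0,"wy": 0,"wz": 0,"hand": 0}]'

```text
time: 13.62
tool_pos: [0.5599, -0.0221, 0.0263]
tool_rot: [-3.142, -0.0, 0.147]
contact_force: [-3.4, -1.1, -2.4]
opening: 0.0156
```

```bash
python3 f.py
```

```text
13.625 [ 0.5599 -0.0221  0.0263] 0.147 [-3.44 -1.15 -2.44] push 3.58
grip x -0.0635 y -0.0013
```

Now 1 mm per row in 3 mm chunks.

move_arm --deltas '[{"x": 0.001,"y": 0,"z": 0,"wx": 0,"wy": 0,"wz": 0,"hand": 0},{"x": 0.002,"y": 0,"z": 0,"wx": 0,"wy": 0,"wz": 0,"hand": 0},{"x": 0.003,"y": 0,"z": 0,"wx": 0,"wy": 0,"wz": 0,"hand": 0},{"x": 0.004,"y": 0,"z": 0,"wx": 0,"wy": 0,"wz": 0,"hand": 0},{"x": 0.004,"y": 0,"z": 0,"wx": 0,"wy": 0,"wz": 0,"hand": 0}]'

```text
time: 14.25
tool_pos: [0.5639, -0.0215, 0.0263]
tool_rot: [-3.142, -0.0, 0.147]
contact_force: [-2.4, -0.7, -3.1]
opening: 0.0158
```

```bash
python3 f.py
```

```text
14.25 [ 0.5639 -0.0215  0.0263] 0.147 [-2.45 -0.71 -3.08] push 2.52
grip x -0.0594 y -0.0013
```

move_arm --deltas '[{"x": 0.001,"y": 0,"z": 0.0001,"wx": 0,"wy": 0,"wz": 0,"hand": 0},{"x": 0.002,"y": 0,"z": 0.0001,"wx": 0,"wy": 0,"wz": 0,"hand": 0},{"x": 0.003,"y": 0,"z": 0.0001,"wx": 0,"wy": 0,"wz": 0,"hand": 0}]'

```text
time: 14.62
tool_pos: [0.5668, -0.0211, 0.0262]
tool_rot: [-3.142, -0.0, 0.147]
contact_force: [-4.2, -0.8, -2.9]
opening: 0.0155
```

move_arm --deltas '[{"x": 0.0005,"y": 0,"z": 0,"wx": 0,"wy": 0,"wz": 0,"hand": 0},{"x": 0.001,"y": 0,"z": 0,"wx": 0,"wy": 0,"wz": 0,"hand": 0},{"x": 0.0015,"y": 0,"z": 0,"wx": 0,"wy": 0,"wz": 0,"hand": 0}]'

```text
time: 15.0
tool_pos: [0.5682, -0.0209, 0.0262]
tool_rot: [-3.142, -0.0, 0.147]
contact_force: [-4.5, -0.7, -2.5]
opening: 0.0157
```

```bash
python3 f.py
```

```text
15.0 [ 0.5682 -0.0209  0.0262] 0.147 [-4.55 -0.7  -2.47] push 4.6
grip x -0.0551 y -0.0013
```

move_arm --deltas '[{"x": 0.0005,"y": 0,"z": 0,"wx": 0,"wy": 0,"wz": 0,"hand": 0},{"x": 0.001,"y": 0,"z": 0,"wx": 0,"wy": 0,"wz": 0,"hand": 0},{"x": 0.0015,"y": 0,"z": 0,"wx": 0,"wy": 0,"wz": 0,"hand": 0}]'

```text
time: 15.38
tool_pos: [0.5697, -0.0207, 0.0262]
tool_rot: [-3.142, -0.0, 0.147]
contact_force: [-3.6, -1.4, -2.7]
opening: 0.0156
```

move_arm --deltas '[{"x": 0.0005,"y": 0,"z": 0,"wx": 0,"wy": 0,"wz": 0,"hand": 0},{"x": 0.001,"y": 0,"z": 0,"wx": 0,"wy": 0,"wz": 0,"hand": 0},{"x": 0.0015,"y": 0,"z": 0,"wx": 0,"wy": 0,"wz": 0,"hand": 0}]'

```text
time: 15.75
tool_pos: [0.5712, -0.0204, 0.0262]
tool_rot: [-3.142, -0.0, 0.148]
contact_force: [-4.2, -0.5, -3.4]
opening: 0.0152
```

move_arm --deltas '[{"x": 0.0005,"y": 0,"z": 0,"wx": 0,"wy": 0,"wz": 0,"hand": 0},{"x": 0.001,"y": 0,"z": 0,"wx": 0,"wy": 0,"wz": 0,"hand": 0},{"x": 0.0015,"y": 0,"z": 0,"wx": 0,"wy": 0,"wz": 0,"hand": 0}]'

```text
time: 16.12
tool_pos: [0.5727, -0.0202, 0.0262]
tool_rot: [-3.142, -0.0, 0.147]
contact_force: [-3.5, -0.8, -3.3]
opening: 0.0158
```

move_arm --deltas '[{"x": 0.0005,"y": 0,"z": 0,"wx": 0,"wy": 0,"wz": 0,"hand": 0},{"x": 0.001,"y": 0,"z": 0,"wx": 0,"wy": 0,"wz": 0,"hand": 0},{"x": 0.0015,"y": 0,"z": 0,"wx": 0,"wy": 0,"wz": 0,"hand": 0}]'

```text
time: 16.5
tool_pos: [0.5742, -0.02, 0.0262]
tool_rot: [-3.142, -0.0, 0.147]
contact_force: [-3.5, -0.8, -2.9]
opening: 0.0155
```

move_arm --deltas '[{"x": 0.0005,"y": 0,"z": 0,"wx": 0,"wy": 0,"wz": 0,"hand": 0},{"x": 0.001,"y": 0,"z": 0,"wx": 0,"wy": 0,"wz": 0,"hand": 0},{"x": 0.0015,"y": 0,"z": 0,"wx": 0,"wy": 0,"wz": 0,"hand": 0}]'

```text
time: 16.88
tool_pos: [0.5756, -0.0198, 0.0262]
tool_rot: [-3.141, -0.0, 0.147]
contact_force: [-3.7, -0.3, -3.0]
opening: 0.0156
```

move_arm --deltas '[{"x": 0.0005,"y": 0,"z": 0,"wx": 0,"wy": 0,"wz": 0,"hand": 0},{"x": 0.001,"y": 0,"z": 0,"wx": 0,"wy": 0,"wz": 0,"hand": 0},{"x": 0.0015,"y": 0,"z": 0,"wx": 0,"wy": 0,"wz": 0,"hand": 0}]'

```text
time: 17.25
tool_pos: [0.5767, -0.0196, 0.0261]
tool_rot: [-3.141, 0.001, 0.148]
contact_force: [-5.3, -0.4, -3.0]
opening: 0.0156
```

move_arm --deltas '[{"x": 0.0003,"y": 0,"z": 0,"wx": 0,"wy": 0,"wz": 0,"hand": 0},{"x": 0.0006,"y": 0,"z": 0,"wx": 0,"wy": 0,"wz": 0,"hand": 0},{"x": 0.0006,"y": 0,"z": 0,"wx": 0,"wy": 0,"wz": 0,"hand": 0}]'

```text
time: 17.62
tool_pos: [0.5768, -0.0196, 0.0261]
tool_rot: [-3.141, 0.002, 0.147]
contact_force: [-6.6, -2.0, -1.1]
opening: 0.0156
```

move_arm --deltas '[{"x": 0.0003,"y": 0,"z": 0,"wx": 0,"wy": 0,"wz": 0,"hand": 0},{"x": 0.0003,"y": 0,"z": 0,"wx": 0,"wy": 0,"wz": 0,"hand": 0}]'

```text
time: 17.88
tool_pos: [0.5768, -0.0195, 0.0261]
tool_rot: [-3.141, 0.002, 0.148]
contact_force: [-6.6, -1.7, -1.4]
opening: 0.0159
```

```bash
python3 f.py
```

```text
17.875 [ 0.5768 -0.0195  0.0261] 0.148 [-6.61 -1.69 -1.4 ] push 6.78
grip x -0.0464 y -0.0012
```

move_arm --deltas '[{"x": 0.0003,"y": 0,"z": 0,"wx": 0,"wy": 0,"wz": 0,"hand": 0},{"x": 0.0005,"y": 0,"z": 0,"wx": 0,"wy": 0,"wz": 0,"hand": 0},{"x": 0.0005,"y": 0,"z": 0,"wx": 0,"wy": 0,"wz": 0,"hand": 0}]'

```text
time: 18.25
tool_pos: [0.5769, -0.0195, 0.0261]
tool_rot: [-3.141, 0.003, 0.148]
contact_force: [-8.8, -1.8, 0.8]
opening: 0.0156
```

```bash
python3 f.py
```

```text
18.25 [ 0.5769 -0.0195  0.0261] 0.148 [-8.78 -1.84  0.8 ] push 8.95
grip x -0.0463 y -0.0012
```

```bash
python3 - <<'E'
from h import *
c,pc=grab("scene","s6.png"); b,_=grab("wrist","w6.png")
A=cv2.resize(c[165:225,255:375],(800,400),interpolation=cv2.INTER_CUBIC)
B=cv2.resize(b[0:160],(800,200))
cv2.imwrite('pics/c6.png',np.vstack([A,B])[:,:,::-1])
E
python3 f.py
```

```text
18.35 [ 0.5769 -0.0195  0.0261] 0.148 [-9.57 -2.23  0.82] push 9.8
grip x -0.0463 y -0.0012
```

View pics/c6.png

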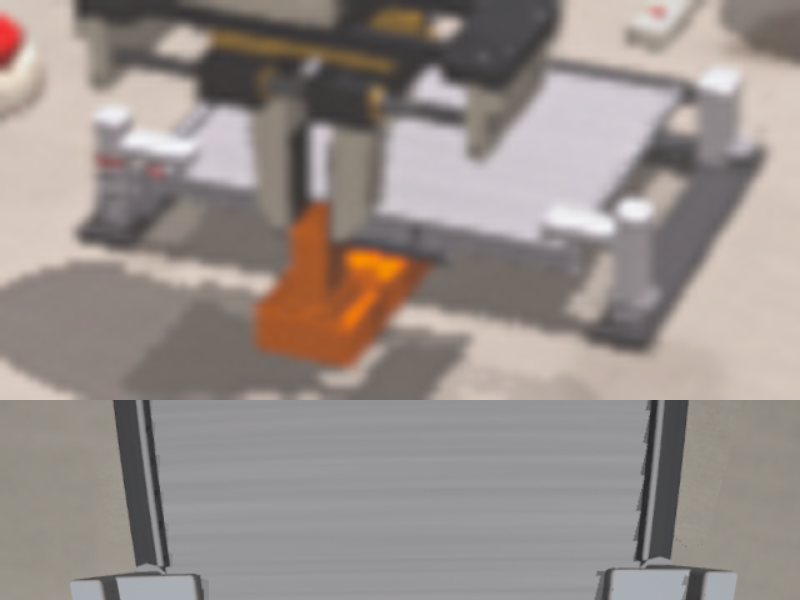

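move_arm --deltas '[{"x": -0.0005,"y": 0,"z": 0,"wx": 0,"wy": 0,"wz": 0,"hand": 0},{"x": -0.0008,"y": 0,"z": 0,"wx": 0,"wy": 0,"wz": 0,"hand": 0}]'

```text
time: 18.6
tool_pos: [0.5769, -0.0195, 0.0261]
tool_rot: [-3.141, 0.001, 0.147]
contact_force: [-4.8, -1.3, -2.4]
opening: 0.0157
```

move_arm --deltas '[{"x": 0,"y": 0,"z": 0,"wx": 0,"wy": 0,"wz": 0,"hand": 0.5},{"x": 0,"y": 0,"z": 0,"wx": 0,"wy": 0,"wz": 0,"hand": 0.5},{"x": 0,"y": 0,"z": 0,"wx": 0,"wy": 0,"wz": 0,"hand": 0.5},{"x": 0,"y": 0,"z": 0,"wx": 0,"wy": 0,"wz": 0,"hand": 0.5},{"x": 0,"y": 0,"z": 0,"wx": 0,"wy": 0,"wz": 0,"hand": 0.5}]'

```text
time: 19.23
tool_pos: [0.5778, -0.0195, 0.0263]
tool_rot: [3.142, -0.0, 0.147]
contact_force: [-1.1, 0.9, 0.4]
opening: 0.0462
```

```bash
python3 f.py
```

```text
19.225 [ 0.5778 -0.0195  0.0263] 0.147 [-1.06  0.86  0.39] push 0.92
grip x -0.0454 y -0.0013
```

move_arm --deltas '[{"x": 0,"y": 0,"z": -0.01,"wx": 0,"wy": 0,"wz": 0,"hand": 0.5},{"x": 0,"y": 0,"z": -0.03,"wx": 0,"wy": 0,"wz": 0,"hand": 0.5},{"x": 0,"y": 0,"z": -0.06,"wx": 0,"wy": 0,"wz": 0,"hand": 0.5},{"x": -0.03,"y": 0,"z": -0.1,"wx": 0,"wy": 0,"wz": 0,"hand": 0.5},{"x": -0.08,"y": 0,"z": -0.14,"wx": 0,"wy": 0,"wz": 0,"hand": 0.5},{"x": -0.12,"y": 0,"z": -0.16,"wx": 0,"wy": 0,"wz": 0,"hand": 0.5},{"x": -0.12,"y": 0,"z": -0.16,"wx": 0,"wy": 0,"wz": 0,"hand": 0.5},{"x": -0.12,"y": 0,"z": -0.16,"wx": 0,"wy": 0,"wz": 0,"hand": 0.5}]'

```text
time: 20.23
tool_pos: [0.4596, -0.0372, 0.1867]
tool_rot: [3.141, -0.002, 0.147]
contact_force: [-0.1, 0.9, -0.6]
opening: 0.0458
```

```bash
python3 - <<'E'
from h import *
c,pc=grab("scene","s7.png"); b,p=grab("wrist","w7.png")
A=cv2.resize(c[165:225,255:375],(600,300),interpolation=cv2.INTER_CUBIC)
cv2.imwrite('pics/c7.png',np.vstack([A,cv2.resize(b[:240],(600,225))])[:,:,::-1])
h=cv2.cvtColor(b,cv2.COLOR_RGB2HSV); m=cv2.inRange(h,(5,150,60),(25,255,255))
n,l,s,_=cv2.connectedComponentsWithStats(m);i=1+s[1:,4].argmax();print(s[i])
for r in range(s[i,1]+4,s[i,1]+s[i,3]-4,8):
    x=np.where(l[r]==i)[0];print(r,x.min(),x.max(),onz(p,((x.min()+x.max())/2,r),.02)[:2].round(4))
E
python3 f.py
```

```text
[  20    5   95   93 3117]
9 30 38 [0.5941 0.2853]
17 26 47 [0.5864 0.2824]
25 21 56 [0.5787 0.2802]
33 26 65 [0.5715 0.2722]
41 34 74 [0.5645 0.2626]
49 42 83 [0.5575 0.2531]
57 50 93 [0.5505 0.243 ]
65 58 102 [0.5435 0.2335]
73 64 111 [0.5364 0.2252]
81 73 111 [0.5289 0.2201]
89 84 106 [0.5211 0.2168]
20.325 [ 0.4596 -0.037   0.1857] 0.148 [1.02 0.64 0.3 ] push -1.1
grip x -0.1649 y -0.0012
```

View pics/c7.png

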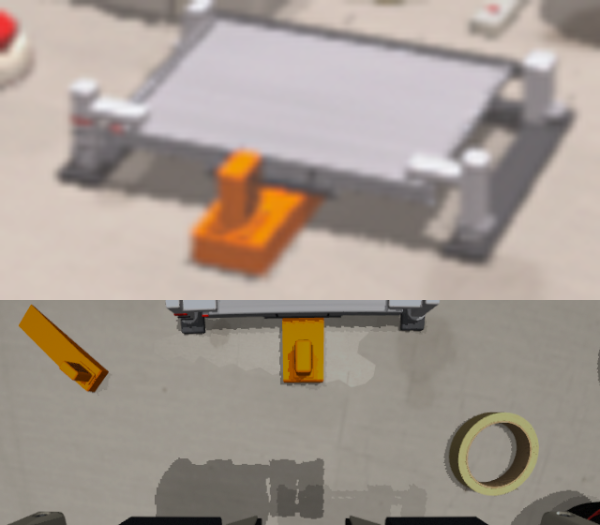

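```bash
python3 -c "
from cell import robot;print(robot.hand_in())"
```

```text
the job is handed in; nothing more can be done
None
```

I slid the orange wedge under the middle of the shelf's front foot until it bore on the stops, then released it, backed the arm off and handed the job in. It used about 20 s of the 72 s allowed. No verdict was reported.

- **Push while rising:** the push stayed at about 3.5–4.5 N as the shelf rose. One brief reading of 6.8 N came at first contact, when the gripper was pressing the wedge down slightly.
- **Push at the stops:** it then climbed to about 9–9.8 N with the wedge hardly moving, so I stopped there. That is inside the 7–10 N snug band and below forcing. Force readings vary by about 0.6 N.
- **Last images:** after release the shelf looks level at the red marks. The wedge lies flat, within about 1 mm of the middle of the foot and square to it. The gripper is clear and I touched nothing else.
- **Disagreement:** near the end the wedge moved only about 0.1 mm while the push rose about 2 N. The stated 3–4 N per mm would give about 0.6 mm. I put this down to friction. I could not measure the lift on the plate directly; from the push I estimate about 16 N.

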